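Put the button-press dies back in the rack in order of size

ROBOT

A 6-joint arm with a two-finger parallel gripper is mounted at the origin on the work surface. World frame = base frame: x ahead of the robot, y to its left, z up, the work surface at z = 0. Lengths are in m, angles in rad, forces in N, time in s.
With the tool pointing down it reaches from about 0.3 to 0.875 m from the base axis. Payload 6.4 kg.
Tool frame: the origin (TCP) lies at the very end of the fingers, on their centre line; the grasp point (between the pads) lies 19 mm behind it; z points along the fingers, y is the line along which they close (so a half turn about z gives the same grasp; the last joint's range is limited). The gripper opens to 85 mm and grips with 20 to 120 N. Pads are 22 mm wide; open, the fingers measure 114 mm over their backs; the gripper's body (76 mm by 85 mm) begins 54 mm behind the grasp point. The pads swing forward as they close: fully open they stand 13 mm farther back than shut.
Start: joints at [-0.206, 0.181, 1.607, -0, 1.354, -0.206], TCP at [0.575, 0, 0.231] pointing down, gripper open.
Joint ranges: [-2.99, 2.99], [-0.89, 2.07], [0.3, 2.58], [-1.14, 4.28], [0, 2.63], [-3.12, 3.12]. Speed limits (rad/s): [2.57, 2.57, 3.01, 3.14, 3.14, 3.14].

INTERFACE

Orientations are given as a unit quaternion [x, y, z, w].
In Python, from workcell import readout, vision, env gives the robot as it stands.
- The arm moves only by the tool servo_tool, never from a script. Its argument "series" is a list of rows, each a list of 7 numbers: the shift along the tool's x, y, z scaled (see below), then the turn, a rotation vector about the tool's x, y, z scaled (see below), then the closure, from -1 (fully open) to 1 (shut), so that 0 is half open. A call has exactly 10 rows; each row shifts and turns the commanded pose from where the row before left it, along the tool's axes as they then stand; what a row does not reach is not made up. The controller multiplies each number of a shift by 0.03 m and each number of a turn by 0.08 rad. A row lasts 1/12 s, in which the tool goes at most 41.7 mm and 7.16 degrees, less where a joint would pass 70% of its speed; a pose out of reach is approached as far as the arm can. A call with a number of a shift or a turn outside -1 to 1 is refused whole. A call with a gripper value outside its range is refused whole. The fingers move at their own pace and stop on an object; "squeeze" is the grip in N (left out, the last holds). Time passes only in rows, so rows that do not move let the fingers close, or fill a call up. It gives the time, the measured TCP pose, the force, the opening and the grip force at its end, in the units of the state.
- readout.get_obs(): the state, without advancing time (a new reading comes with each control period).
- vision.capture(name): name is "scene" or "side" or "wrist"; returns a dict with "img" (400x640x3 uint8, blue, green, red), "mtx" (3x3 intrinsics, pixels), "R" (3x3) and "t" (3): a world point X has camera coordinates R X + t; the wrist camera has in their place "hand_eye" (4x4, takes a point from camera to tool coordinates, whose origin is the TCP and whose axes are the flange's). Camera axes: x right, y down, z forward; pixel columns grow to the right and rows downward; lengths in m; the calibration is good to about 2 mm. A picture is of the moment at which its call begins: read the wrist's pose just before it. There is no depth.
- env.hand_in(): hands the job in; it is judged then, once.
The state is a dict: "t": time; "qpos": joint angles; "qvel": joint speeds; "effort": joint torques, N m; "ee_pos": TCP position; "eef_rot": TCP orientation; "force": force on the tool from outside, world axes, zero at the start; "wrist_torque": the same for the moment, N m; "opening": finger opening in m; "finger_force": force on a finger pad.
Only numpy, scipy, OpenCV 4.12 (cv2) and the standard library are available. Lean on these libraries where they do the work, as an engineer would, in place of code of your own. Each camera call takes 0.05 s, during which the arm holds its last target. There are 200 camera calls.

TASK

Put the four loose press dies away in the die rack, one to a pad, so that all six dies stand in a row in order of size, rising from the smallest die, which already stands at one end, to the largest, which already stands at the other. Set each die down gently (do not drop it), upright and centred on its pad, and leave the two dies already in the rack where they are.

Things in the scene. Friction and masses are not known exactly. Their poses are not given: they have to be found in the camera images.
- die_26: Loose press die. A solid turned-metal (aluminium-grey) cylinder with a dished upper face, the smallest of the four loose dies, standing upright loose on the counter: 26 mm in diameter, 26 mm high, about 41 g. Origin at the centre of its underside, z up; round, so its yaw means nothing. The straight cylindrical sides can be pinched from above across any diameter.
- die_34: Loose press die. A solid turned-metal (aluminium-grey) cylinder with a dished upper face, the second smallest of the four loose dies, standing upright loose on the counter: 34 mm in diameter, 32 mm high, about 87 g. Origin at the centre of its underside, z up; round, so its yaw means nothing. The straight cylindrical sides can be pinched from above across any diameter.
- die_42: Loose press die. A solid turned-metal (aluminium-grey) cylinder with a dished upper face, the second largest of the four loose dies, standing upright loose on the counter: 42 mm in diameter, 38 mm high, about 158 g. Origin at the centre of its underside, z up; round, so its yaw means nothing. The straight cylindrical sides can be pinched from above across any diameter.
- die_50: Loose press die. A solid turned-metal (aluminium-grey) cylinder with a dished upper face, the largest of the four loose dies, standing upright loose on the counter: 50 mm in diameter, 44 mm high, about 259 g. Origin at the centre of its underside, z up; round, so its yaw means nothing. The straight cylindrical sides can be pinched from above across any diameter.
- seat_1: Empty round black rubber pad in the die rack, 60 mm across, 2 mm thick, flat, fixed, between an end pad and seat_2; pad centres 66 mm apart. Origin: centre of its underside, 16 mm above the counter; y along the row, x across it, z up. The rack: dark wooden board 110 x 424 x 16 mm fixed on the counter, 34 mm high cheeks at its ends, six pads in one straight row.
- seat_2: Empty round black rubber pad in the die rack, 60 mm across, 2 mm thick, flat, fixed, between seat_1 and seat_3; pad centres 66 mm apart. Origin: centre of its underside, 16 mm above the counter; y along the row, x across it, z up. Nothing stands before or behind the row; standing dies leave only 12 to 44 mm between them, so straddle a die across the row.
- seat_3: Empty round black rubber pad in the die rack, 60 mm across, 2 mm thick, flat, fixed, between seat_2 and seat_4; pad centres 66 mm apart. Origin: centre of its underside, 16 mm above the counter; y along the row, x across it, z up. A bell and a pin dish stand beyond the rack, a stapler and a jar out to the sides, a 0.35 m tall hand press far left, all clear of the work.
- seat_4: Empty round black rubber pad in the die rack, 60 mm across, 2 mm thick, flat, fixed, between seat_3 and the other end pad; pad centres 66 mm apart. Origin: centre of its underside, 16 mm above the counter; y along the row, x across it, z up. Standing dies reach at most 68 mm above the counter.
- end_small: Smallest die of the set, 18 mm in diameter, 20 mm high, same make as the loose ones, already standing in the rack on the pad at one end of the row (either end, differing from start to start). Loose; leave it there. Origin: centre of its underside, on the pad, 18 mm above the counter; z up.
- end_large: Largest die of the set, 58 mm in diameter, 50 mm high, same make as the loose ones, already standing in the rack on the pad at the other end of the row. Loose; leave it there. Origin: centre of its underside, on the pad, 18 mm above the counter; z up.
Things that resemble listed ones, but are neither listed nor needed, are in the scene too. What is shaped like the die_34 but red is not meant. What is shaped like the die_42 but pink is not meant.

How it is judged:
At the end, for the whole second after the job is handed in: From the pad beside end_small to the pad beside end_large stand the 26, 34, 42 and 50 mm dies: each centre within 10 mm of its pad's, underside within 3 mm of the pad's top, upright within 0.1 rad, released, at rest; the two end dies upright and within 12 mm of their starts (((horizontal distance between end_small and seat_1 below 0.1 m and horizontal distance between die_26 and seat_1 below 0.01 m and z of die_26 in the frame of seat_1 between -0.001 and 0.005 m and angle between each of die_26, die_34, die_42, die_50's own z axis and vertical below 0.1 rad and horizontal distance between die_34 and seat_2 below 0.01 m and z of die_34 in the frame of seat_2 between -0.001 and 0.005 m and horizontal distance between die_42 and seat_3 below 0.01 m and z of die_42 in the frame of seat_3 between -0.001 and 0.005 m and horizontal distance between die_50 and seat_4 below 0.01 m and z of die_50 in the frame of seat_4 between -0.001 and 0.005 m) or (horizontal distance between end_small and seat_4 below 0.1 m and horizontal distance between die_26 and seat_4 below 0.01 m and z of die_26 in the frame of seat_4 between -0.001 and 0.005 m and angle between each of die_26, die_34, die_42, die_50's own z axis and vertical below 0.1 rad and horizontal distance between die_34 and seat_3 below 0.01 m and z of die_34 in the frame of seat_3 between -0.001 and 0.005 m and horizontal distance between die_42 and seat_2 below 0.01 m and z of die_42 in the frame of seat_2 between -0.001 and 0.005 m and horizontal distance between die_50 and seat_1 below 0.01 m and z of die_50 in the frame of seat_1 between -0.001 and 0.005 m)) and linear speed of each of die_26, die_34, die_42, die_50 below 0.02 m/s and distance of each of end_small, end_large from where it was at the start of the episode below 0.012 m and angle between each of end_small, end_large's own z axis and vertical below 0.1 rad); the robot touches nothing.
It fails at once if a die already in the rack is pushed, lifted or knocked over (not (distance of end_small from where it was at the start of the episode below 0.012 m) or not (distance of end_large from where it was at the start of the episode below 0.012 m) or angle between any of end_small, end_large's own z axis and vertical above 0.35 rad).
It fails at once if a die is dropped (it strikes the rack or counter faster than 0.7 m/s, a fall of about 25 mm) ((height (world z) of die_26 below 0.035 m and linear speed of die_26 above 0.7 m/s) or (height (world z) of die_34 below 0.035 m and linear speed of die_34 above 0.7 m/s) or (height (world z) of die_42 below 0.035 m and linear speed of die_42 above 0.7 m/s) or (height (world z) of die_50 below 0.035 m and linear speed of die_50 above 0.7 m/s)).
It also fails if it takes over 80 s, if anything falls off the work surface, if the arm or the gripper's body presses on something with over 40 N, if the wrist force passes 120 N, or if a joint passes its speed limit or range.

## Working session

There is one attempt and no reset: what is moved stays moved. The work goes in short steps, Python scripts to look and compute and a tool call to move; the robot and the scene stay as the last step left them, time stands still between calls to the robot, and variables do not carry over. Pictures are saved under pics/ and viewed, at most 14 in all, crops included, and the job is handed in when it is done.

Besides the shell and the picture viewer there is one more tool, called after "Call:" in YAML: its name, and indented under it one key for each argument. servo_tool: Moves the arm, as the interface text tells. Its arguments: {"type":"object","properties":{"series":{"type":"array"},"squeeze":{"type":"number"}},"required":["series"]}

```bash
mkdir -p pics; python3 - <<'E'
from workcell import readout, vision, env
import cv2,numpy as np
o=readout.get_obs(); print({k:np.round(v,4).tolist() for k,v in o.items()})
for n in ("scene","side"):
    c=vision.capture(n); cv2.imwrite(f"pics/{n}0.png",c["img"]); np.savez(f"{n}.npz",**c); print(n,np.round(-c["R"].T@c["t"],3), c["mtx"].tolist())
E
```

```text
{'t': 0.0, 'qpos': [-0.2063, 0.1815, 1.608, -0.0, 1.3538, -0.2063], 'qvel': [0.002, -0.0019, 0.0, 0.0022, -0.0011, 0.0004], 'effort': [0.0003, -44.4869, -35.1341, -0.0003, 0.0091, 0.0], 'ee_pos': [0.5744, 0.0001, 0.2304], 'eef_rot': [0.7071, 0.7071, -0.0005, -0.0007], 'force': [0.6249, -0.4232, 0.3591], 'wrist_torque': [-0.054, -0.0087, -0.0559], 'finger_force': 0.0, 'opening': 0.0853}
scene [ 1.163 -0.122  0.679] [[457.1976463135386, 0.0, 313.1532700414097], [0.0, 457.1976463135386, 194.3320746423905], [0.0, 0.0, 1.0]]
side [0.238 0.519 0.668] [[407.50294908408813, 0.0, 327.5669782472576], [0.0, 407.50294908408813, 210.526546738879], [0.0, 0.0, 1.0]]
```

View pics/scene0.png

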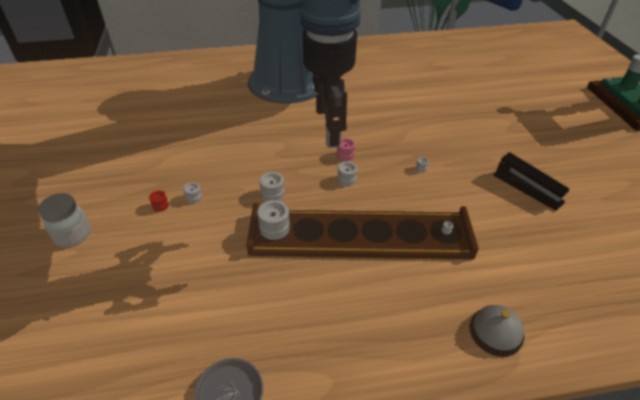

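View pics/side0.png

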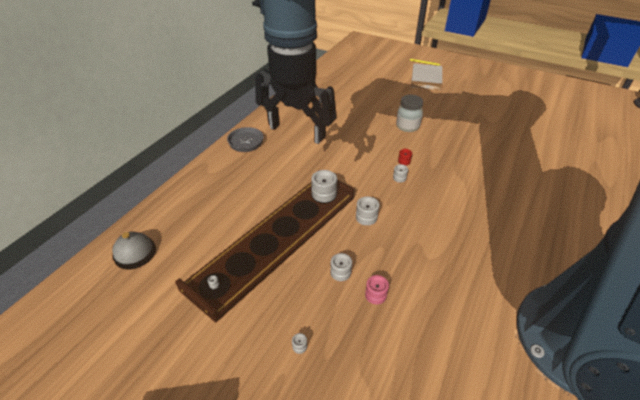

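The scene view shows end_large at (273,218), the pads at (308..411,231) and end_small at (447,228), so end_small is at the +y end. The loose dies are 50 at (272,185), 42 at (347,174), 34 at (193,192) and 26 at (421,164). The decoys are pink at (346,150) and red at (159,201). In the side view the same dies are at (367,210), (341,266), (401,173) and (300,342).

```bash
cat > h.py <<'E'
import numpy as np,cv2
def back(c,uv,z,R=None,t=None):
    R=c["R"] if R is None else R; t=c["t"] if t is None else t
    d=R.T@np.linalg.inv(c["mtx"])@np.array([uv[0],uv[1],1.]); o=-R.T@t
    return (o+d*(z-o[2])/d[2])
def blob(img,uv,r,smax=70,vmin=70):
    hsv=cv2.cvtColor(img,cv2.COLOR_BGR2HSV); m=((hsv[...,1]<smax)&(hsv[...,2]>vmin)).astype(np.uint8)
    w=np.zeros_like(m); cv2.circle(w,(int(uv[0]),int(uv[1])),r,1,-1); m&=w
    m=cv2.morphologyEx(m,cv2.MORPH_CLOSE,np.ones((5,5)))
    n,l,s,ce=cv2.connectedComponentsWithStats(m); k=1+np.argmax(s[1:,4]); x,y,ww,h,a=s[k]
    return np.array([x+ww/2-.5,y+h/2-.5]),(ww,h)
E
python3 - <<'E'
from h import *
S=dict(np.load("scene.npz"));D=dict(np.load("side.npz"))
P={"50":((272,185),(367,210),.022,20),"42":((347,175),(341,266),.019,16),"34":((193,192),(401,173),.016,13),"26":((421,164),(300,342),.013,12),"L":((273,218),(324,185),.043,22),"s":((447,228),(213,282),.028,9)}
for k,(a,b,z,r) in P.items():
    for c,uv in((S,a),(D,b)):
        u,wh=blob(c["img"],uv,r); print(k,u,wh,np.round(back(c,u,z),4))
for c,l in((S,[(308,230),(343,230),(377,231),(411,231)]),(D,[(306,209),(286,227),(264,245),(240,264)])):
    for u in l: print(np.round(back(c,u,.018),4))
E
```

```text
50 [271.5 188.5] (np.int32(24), np.int32(34)) [ 0.4627 -0.0927  0.022 ]
50 [367.  210.5] (np.int32(23), np.int32(28)) [ 0.458  -0.0921  0.022 ]
42 [347. 173.] (np.int32(19), np.int32(25)) [0.4381 0.0748 0.019 ]
42 [341.  266.5] (np.int32(21), np.int32(28)) [0.4402 0.0725 0.019 ]
34 [192.5 192.5] (np.int32(18), np.int32(20)) [ 0.4406 -0.2568  0.016 ]
34 [400.5 173. ] (np.int32(14), np.int32(17)) [ 0.4406 -0.2581  0.016 ]
26 [421.5 164. ] (np.int32(12), np.int32(15)) [0.4299 0.2483 0.013 ]
26 [299. 343.] (np.int32(15), np.int32(21)) [0.4323 0.2478 0.013 ]
L [273.  217.5] (np.int32(33), np.int32(44)) [ 0.5656 -0.099   0.043 ]
L [323.5 186. ] (np.int32(26), np.int32(33)) [ 0.5715 -0.0972  0.043 ]
s [447.5 227. ] (np.int32(12), np.int32(13)) [0.632  0.2268 0.028 ]
s [212.5 282. ] (np.int32(12), np.int32(15)) [0.6339 0.226  0.028 ]
[ 0.5861 -0.0352  0.018 ]
[0.5974 0.0312 0.018 ]
[0.6109 0.095  0.018 ]
[0.6218 0.1593 0.018 ]
[ 0.5825 -0.0345  0.018 ]
[0.5927 0.0337 0.018 ]
[0.6058 0.0983 0.018 ]
[0.6198 0.1617 0.018 ]
```

```bash
cat > plan.py <<'E'
# python3 plan.py x y z yaw N : per-row tool increments (units) for N equal rows, from the measured pose
import sys,numpy as np
from scipy.spatial.transform import Rotation as Ro
from workcell import readout
def rows(p,R0,x,y,z,yaw,N):
    Rt=Ro.from_euler('z',yaw)*Ro.from_quat([2**-.5,2**-.5,0,0])
    w=(R0.inv()*Rt).as_rotvec()/N
    A=sum((R0*Ro.from_rotvec(k*w)).as_matrix() for k in range(N))
    return np.linalg.solve(A,np.array([x,y,z])-p)/.03,w/.08,Rt
if __name__=="__main__":
    o=readout.get_obs(); p=np.array(o["ee_pos"]); R=Ro.from_quat(o["eef_rot"])
    a=[float(v) for v in sys.argv[1:]]
    print("t",round(o["t"],2),"p",p.round(4),"open",round(o["opening"],4))
    for i in range(0,len(a),5):
        s,w,R=rows(p,R,*a[i:i+4],int(a[i+4])); p=np.array(a[i:i+3]); print(int(a[i+4]),s.round(3),w.round(3))
E
python3 plan.py .46 -.0925 .10 -1.2 16 .46 -.0925 .005 -1.2 4
```

```text
t 0.1 p [5.745e-01 1.000e-04 2.305e-01] open 0.0855
16 [-0.309 -0.105  0.272] [-0.001  0.     0.938]
4 [ 0.    -0.     0.792] [0. 0. 0.]
```

Call:
servo_tool:
  series:
    - [-0.31, -0.105, 0.27, 0, 0, 0.94, -1]
    - [-0.31, -0.105, 0.27, 0, 0, 0.94, -1]
    - [-0.31, -0.105, 0.27, 0, 0, 0.94, -1]
    - [-0.31, -0.105, 0.27, 0, 0, 0.94, -1]
    - [-0.31, -0.105, 0.27, 0, 0, 0.94, -1]
    - [-0.31, -0.105, 0.27, 0, 0, 0.94, -1]
    - [-0.31, -0.105, 0.27, 0, 0, 0.94, -1]
    - [-0.31, -0.105, 0.27, 0, 0, 0.94, -1]
    - [-0.31, -0.105, 0.27, 0, 0, 0.94, -1]
    - [-0.31, -0.105, 0.27, 0, 0, 0.94, -1]
  squeeze: 40

```text
t: 0.93
ee_pos: [0.5152, -0.0757, 0.1495]
eef_rot: [0.918, 0.396, -0.0, -0.0]
force: [-1.4, -0.7, -0.4]
opening: 0.0853
finger_force: 0.0
```

Call:
servo_tool:
  series:
    - [-0.31, -0.105, 0.27, 0, 0, 0.94, -1]
    - [-0.31, -0.105, 0.27, 0, 0, 0.94, -1]
    - [-0.31, -0.105, 0.27, 0, 0, 0.94, -1]
    - [-0.31, -0.105, 0.27, 0, 0, 0.94, -1]
    - [-0.31, -0.105, 0.27, 0, 0, 0.94, -1]
    - [-0.31, -0.105, 0.27, 0, 0, 0.94, -1]
    - [0, 0, 0, 0, 0, 0, -1]
    - [0, 0, 0, 0, 0, 0, -1]
    - [0, 0, 0, 0, 0, 0, -1]
    - [0, 0, 0, 0, 0, 0, -1]

```text
t: 1.77
ee_pos: [0.4611, -0.0932, 0.1024]
eef_rot: [0.983, 0.184, 0.001, 0.0]
force: [-0.4, -0.1, 0.2]
opening: 0.0852
finger_force: 0.0
```

```bash
python3 plan.py .46 -.0925 .005 -1.2 4
python3 - <<'E'
from workcell import readout, vision
import cv2,numpy as np
c=vision.capture("wrist"); cv2.imwrite("pics/w1.png",c["img"]); np.savez("w1.npz",**c); print(c["hand_eye"].round(3),readout.get_obs()["eef_rot"])
E
```

```text
t 1.77 p [ 0.4611 -0.0932  0.1024] open 0.0852
4 [-0.007 -0.009  0.812] [ 0.003 -0.003 -0.005]
[[ 0.    -0.946 -0.323  0.082]
 [ 1.     0.     0.     0.   ]
 [-0.    -0.323  0.946 -0.142]
 [ 0.     0.     0.     1.   ]] [9.83021654e-01 1.83488209e-01 5.82859189e-04 4.07546753e-04]
```

View pics/w1.png

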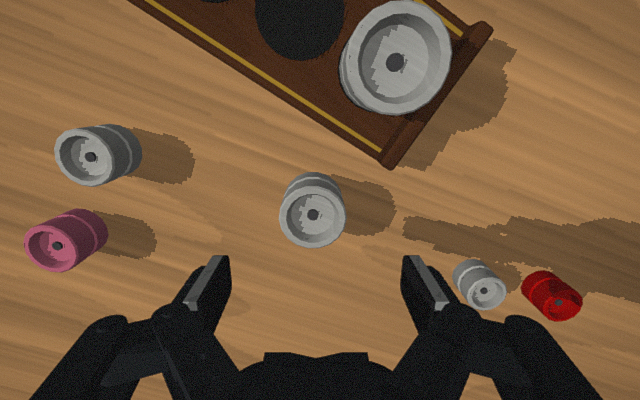

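The wrist view shows the die below at rim centre (312,212), about 66 px wide. The 42 is at (90,155), pink at (57,245), and L at (395,62). I'll check size and position.

```bash
cat >> h.py <<'E'
from scipy.spatial.transform import Rotation as Ro
def wristRt(c,p,q):
    T=np.eye(4);T[:3,:3]=Ro.from_quat(q).as_matrix();T[:3,3]=p
    M=np.linalg.inv(T@c["hand_eye"]); return M[:3,:3],M[:3,3]
E
python3 - <<'E'
from h import *
c=dict(np.load("w1.npz")); R,t=wristRt(c,[.4611,-.0932,.1024],[.98302,.18349,.00058,.0004])
for n,us,z in (("die",[(279,212),(345,212),(312,178),(312,247),(312,212)],.044),("42?",[(55,155),(115,155),(85,125),(85,186)],.038),("L",[(340,62),(451,60),(395,2),(395,112)],.068)):
    q=[back(c,u,z,R,t) for u in us]; print(n,np.linalg.norm(q[0]-q[1]).round(4),np.linalg.norm(q[2]-q[3]).round(4),np.mean(q[:4],0).round(4))
E
```

```text
die 0.0476 0.0537 [ 0.4619 -0.0908  0.044 ]
42? 0.0417 0.0442 [0.4426 0.0713 0.038 ]
L 0.0599 0.0543 [ 0.57   -0.0978  0.068 ]
```

Call:
servo_tool:
  series:
    - [0, 0, 0.8, 0, 0, 0, -1]
    - [0, 0, 0.8, 0, 0, 0, -1]
    - [0, 0, 0.8, 0, 0, 0, -1]
    - [0, 0, 0.8, 0, 0, 0, -1]
    - [0, 0, 0, 0, 0, 0, -1]
    - [0, 0, 0, 0, 0, 0, 1]
    - [0, 0, 0, 0, 0, 0, 1]
    - [0, 0, 0, 0, 0, 0, 1]
    - [0, 0, 0, 0, 0, 0, 1]
    - [0, 0, 0, 0, 0, 0, 1]

```text
t: 2.65
ee_pos: [0.4617, -0.0935, 0.0076]
eef_rot: [0.983, 0.183, 0.001, 0.001]
force: [-0.0, 1.3, 7.2]
opening: 0.0492
finger_force: 41.5
```

```bash
python3 plan.py .461 -.092 .10 -1.2 4 .5843 -.0345 .10 -.192 14 .5843 -.0345 .023 -.192 10
```

```text
t 2.65 p [ 0.4617 -0.0935  0.0076] open 0.0492
4 [ 0.001 -0.013 -0.77 ] [ 0.008 -0.008 -0.009]
14 [ 0.311  0.132 -0.   ] [ 0.   0.  -0.9]
10 [0.    0.    0.257] [0. 0. 0.]
```

Call:
servo_tool:
  series:
    - [0, 0, -0.78, 0, 0, 0, 1]
    - [0, 0, -0.78, 0, 0, 0, 1]
    - [0, 0, -0.78, 0, 0, 0, 1]
    - [0, 0, -0.78, 0, 0, 0, 1]
    - [0.31, 0.13, 0, 0, 0, -0.9, 1]
    - [0.31, 0.13, 0, 0, 0, -0.9, 1]
    - [0.31, 0.13, 0, 0, 0, -0.9, 1]
    - [0.31, 0.13, 0, 0, 0, -0.9, 1]
    - [0.31, 0.13, 0, 0, 0, -0.9, 1]
    - [0.31, 0.13, 0, 0, 0, -0.9, 1]

```text
t: 3.48
ee_pos: [0.5201, -0.084, 0.1001]
eef_rot: [0.92, 0.391, 0.0, 0.0]
force: [-1.0, -0.2, -1.9]
opening: 0.049
finger_force: 42.6
```

Call:
servo_tool:
  series:
    - [0.31, 0.13, 0, 0, 0, -0.9, 1]
    - [0.31, 0.13, 0, 0, 0, -0.9, 1]
    - [0.31, 0.13, 0, 0, 0, -0.9, 1]
    - [0.31, 0.13, 0, 0, 0, -0.9, 1]
    - [0.31, 0.13, 0, 0, 0, -0.9, 1]
    - [0.31, 0.13, 0, 0, 0, -0.9, 1]
    - [0.31, 0.13, 0, 0, 0, -0.9, 1]
    - [0.31, 0.13, 0, 0, 0, -0.9, 1]
    - [0, 0, 0, 0, 0, 0, 1]
    - [0, 0, 0, 0, 0, 0, 1]

```text
t: 4.32
ee_pos: [0.5826, -0.0353, 0.0997]
eef_rot: [0.773, 0.634, 0.0, 0.0]
force: [0.2, -0.7, -1.7]
opening: 0.0489
finger_force: 42.6
```

```bash
python3 plan.py .5843 -.0345 .0245 -.192 8
python3 - <<'E'
from workcell import vision
import cv2,numpy as np
c=vision.capture("wrist"); cv2.imwrite("pics/w2.png",c["img"]); np.savez("w2.npz",**c)
E
```

```text
t 4.32 p [ 0.5826 -0.0353  0.0997] open 0.0489
8 [0.005 0.006 0.313] [ 0.001  0.    -0.007]
```

View pics/w2.png

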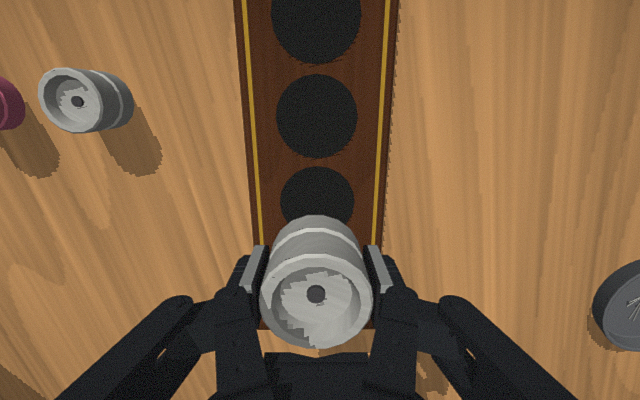

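The wrist view shows the 50 mm die held upright and centred between the fingers at (316,290), with pads at (317,116) and (317,~200) along the rack axis. I'll compare those with the predicted pad positions.

```bash
python3 - <<'E'
from h import *
c=dict(np.load("w2.npz")); R,t=wristRt(c,[.5826,-.0353,.0997],[.773,.634,0,0])
for P in [(.5843,-.0347),(.595,.032),(.6082,.0967),(.6206,.161)]:
    q=c["mtx"]@(R@np.array([*P,.018])+t); print((q[:2]/q[2]).round(1))
print(back(c,(316,116),.018,R,t), back(c,(317,(166+246)/2),.018,R,t),back(c,(317,166),.018,R,t))
print("die top",back(c,(316,292),.018+.118,R,t))
E
```

```text
[318.1 202.6]
[314.8 115. ]
[315.2  10.2]
[ 314.5 -119.2]
[0.59569222 0.0311143  0.018     ] [ 0.58291223 -0.03735377  0.018     ] [ 0.58923961 -0.00530642  0.018     ]
die top [ 0.58314679 -0.03119661  0.136     ]
```

Call:
servo_tool:
  series:
    - [0, 0, 0.4, 0, 0, 0, 1]
    - [0, 0.03, 0.5, 0, 0, 0, 1]
    - [0, 0.02, 0.5, 0, 0, 0, 1]
    - [0, 0, 0.5, 0, 0, 0, 1]
    - [0, 0, 0.3, 0, 0, 0, 1]
    - [0, 0, 0.15, 0, 0, 0, 1]
    - [0, 0, 0.1, 0, 0, 0, 1]
    - [0, 0, 0.02, 0, 0, 0, 1]
    - [0, 0, 0, 0, 0, 0, 1]
    - [0, 0, 0, 0, 0, 0, 1]

```text
t: 5.2
ee_pos: [0.5846, -0.036, 0.0257]
eef_rot: [0.773, 0.635, 0.0, 0.001]
force: [-0.8, -1.1, -1.9]
opening: 0.0493
finger_force: 42.5
```

Call:
servo_tool:
  series:
    - [0, 0, 0.03, 0, 0, 0, 1]
    - [0, 0, 0, 0, 0, 0, 1]
    - [0, 0, 0, 0, 0, 0, -1]
    - [0, 0, 0, 0, 0, 0, -1]
    - [0, 0, 0, 0, 0, 0, -1]
    - [0, 0, 0, 0, 0, 0, -1]
    - [0, 0, 0, 0, 0, 0, -1]
    - [0, 0, -0.8, 0, 0, 0, -1]
    - [0, 0, -0.9, 0, 0, 0, -1]
    - [0, 0, -0.9, 0, 0, 0, -1]

```text
t: 6.03
ee_pos: [0.5833, -0.0356, 0.1023]
eef_rot: [0.773, 0.635, -0.001, -0.001]
force: [-0.4, -2.0, 0.6]
opening: 0.0857
finger_force: 0.0
```

```bash
python3 plan.py .5843 -.0345 .125 -.192 1 .441 .073 .09 -1.2 16 .441 .073 .005 -1.2 4
```

```text
t 6.03 p [ 0.5833 -0.0356  0.1023] open 0.0857
1 [ 0.043  0.024 -0.755] [-0.027 -0.002 -0.04 ]
16 [-0.008 -0.389  0.073] [0.    0.    0.788]
4 [ 0.    -0.     0.708] [0. 0. 0.]
```

Call:
servo_tool:
  series:
    - [0, 0, -0.7, 0, 0, 0, -1]
    - [0, -0.39, 0.07, 0, 0, 0.79, -1]
    - [0, -0.39, 0.07, 0, 0, 0.79, -1]
    - [0, -0.39, 0.07, 0, 0, 0.79, -1]
    - [0, -0.39, 0.07, 0, 0, 0.79, -1]
    - [0, -0.39, 0.07, 0, 0, 0.79, -1]
    - [0, -0.39, 0.07, 0, 0, 0.79, -1]
    - [0, -0.39, 0.07, 0, 0, 0.79, -1]
    - [0, -0.39, 0.07, 0, 0, 0.79, -1]
    - [0, -0.39, 0.07, 0, 0, 0.79, -1]

```text
t: 6.87
ee_pos: [0.4899, 0.0094, 0.1043]
eef_rot: [0.92, 0.391, 0.0, 0.0]
force: [0.1, -0.5, -0.5]
opening: 0.0856
finger_force: 0.0
```

Call:
servo_tool:
  series:
    - [0, -0.39, 0.07, 0, 0, 0.79, -1]
    - [0, -0.39, 0.07, 0, 0, 0.79, -1]
    - [0, -0.39, 0.07, 0, 0, 0.79, -1]
    - [0, -0.39, 0.07, 0, 0, 0.79, -1]
    - [0, -0.39, 0.07, 0, 0, 0.79, -1]
    - [0, -0.39, 0.07, 0, 0, 0.79, -1]
    - [0, -0.39, 0.07, 0, 0, 0.79, -1]
    - [0, 0, 0, 0, 0, 0, -1]
    - [0, 0, 0, 0, 0, 0, -1]
    - [0, 0, 0, 0, 0, 0, -1]

```text
t: 7.7
ee_pos: [0.4439, 0.0751, 0.09]
eef_rot: [0.983, 0.182, 0.0, 0.0]
force: [0.1, 0.3, -0.1]
opening: 0.0852
finger_force: 0.0
```

```bash
python3 plan.py .4405 .073 .005 -1.2 4
```

```text
t 7.7 p [0.4439 0.0751 0.09  ] open 0.0852
4 [-0.033  0.006  0.708] [ 0.002 -0.002 -0.014]
```

Call:
servo_tool:
  series:
    - [-0.07, 0, 0.7, 0, 0, 0, -1]
    - [-0.06, 0, 0.7, 0, 0, 0, -1]
    - [0, 0, 0.7, 0, 0, 0, -1]
    - [0, 0, 0.7, 0, 0, 0, -1]
    - [0, 0, 0, 0, 0, 0, -1]
    - [0, 0, 0, 0, 0, 0, 1]
    - [0, 0, 0, 0, 0, 0, 1]
    - [0, 0, 0, 0, 0, 0, 1]
    - [0, 0, 0, 0, 0, 0, 1]
    - [0, 0, 0, 0, 0, 0, 1]

```text
t: 8.53
ee_pos: [0.4411, 0.0739, 0.0072]
eef_rot: [0.983, 0.181, 0.001, 0.0]
force: [-0.6, -0.3, 6.5]
opening: 0.041
finger_force: 40.0
```

```bash
python3 plan.py .4405 .073 .10 -1.2 4 .5955 .032 .10 -.192 14 
```

```text
t 8.53 p [0.4411 0.0739 0.0072] open 0.041
4 [-0.006  0.006 -0.773] [ 0.004 -0.008 -0.019]
14 [ 0.182  0.355 -0.   ] [ 0.   0.  -0.9]
```

Call:
servo_tool:
  series:
    - [0, 0, -0.78, 0, 0, 0, 1]
    - [0, 0, -0.78, 0, 0, 0, 1]
    - [0, 0, -0.78, 0, 0, 0, 1]
    - [0, 0, -0.78, 0, 0, 0, 1]
    - [0.18, 0.355, 0, 0, 0, -0.9, 1]
    - [0.18, 0.355, 0, 0, 0, -0.9, 1]
    - [0.18, 0.355, 0, 0, 0, -0.9, 1]
    - [0.18, 0.355, 0, 0, 0, -0.9, 1]
    - [0.18, 0.355, 0, 0, 0, -0.9, 1]
    - [0.18, 0.355, 0, 0, 0, -0.9, 1]

```text
t: 9.37
ee_pos: [0.5006, 0.0361, 0.0999]
eef_rot: [0.921, 0.389, 0.0, 0.0]
force: [0.1, -0.6, -2.2]
opening: 0.0406
finger_force: 41.4
```

Call:
servo_tool:
  series:
    - [0.18, 0.355, 0, 0, 0, -0.9, 1]
    - [0.18, 0.355, 0, 0, 0, -0.9, 1]
    - [0.18, 0.355, 0, 0, 0, -0.9, 1]
    - [0.18, 0.355, 0, 0, 0, -0.9, 1]
    - [0.18, 0.355, 0, 0, 0, -0.9, 1]
    - [0.18, 0.355, 0, 0, 0, -0.9, 1]
    - [0.18, 0.355, 0, 0, 0, -0.9, 1]
    - [0.18, 0.355, 0, 0, 0, -0.9, 1]
    - [0, 0, 0, 0, 0, 0, 1]
    - [0, 0, 0, 0, 0, 0, 1]

```text
t: 10.2
ee_pos: [0.5942, 0.0316, 0.0995]
eef_rot: [0.774, 0.633, -0.0, 0.0]
force: [-0.2, -0.9, -2.3]
opening: 0.0411
finger_force: 41.4
```

```bash
python3 plan.py .5955 .032 .0247 -.192 1
```

```text
t 10.2 p [0.5942 0.0316 0.0995] open 0.0411
1 [0.023 0.04  2.493] [ 0.     0.001 -0.096]
```

Call:
servo_tool:
  series:
    - [0, 0, 0.4, 0, 0, -0.1, 1]
    - [0.02, 0.04, 0.5, 0, 0, 0, 1]
    - [0, 0, 0.5, 0, 0, 0, 1]
    - [0, 0, 0.5, 0, 0, 0, 1]
    - [0, 0, 0.3, 0, 0, 0, 1]
    - [0, 0, 0.15, 0, 0, 0, 1]
    - [0, 0, 0.1, 0, 0, 0, 1]
    - [0, 0, 0.04, 0, 0, 0, 1]
    - [0, 0, 0.02, 0, 0, 0, 1]
    - [0, 0, 0, 0, 0, 0, 1]

```text
t: 11.03
ee_pos: [0.5959, 0.0317, 0.0253]
eef_rot: [0.771, 0.637, 0.0, 0.0]
force: [-3.0, 0.1, 3.8]
opening: 0.0409
finger_force: 41.9
```

Call:
servo_tool:
  series:
    - [0, 0, 0, 0, 0, 0, 1]
    - [0, 0, 0, 0, 0, 0, -1]
    - [0, 0, 0, 0, 0, 0, -1]
    - [0, 0, 0, 0, 0, 0, -1]
    - [0, 0, 0, 0, 0, 0, -1]
    - [0, 0, 0, 0, 0, 0, -1]
    - [0, 0, -0.8, 0, 0, 0, -1]
    - [0, 0, -0.9, 0, 0, 0, -1]
    - [0, 0, -0.9, 0, 0, 0, -1]
    - [0, 0, -0.5, 0, 0, 0, -1]

```text
t: 11.87
ee_pos: [0.597, 0.0317, 0.1201]
eef_rot: [0.771, 0.637, 0.001, 0.001]
force: [0.5, 1.0, 0.5]
opening: 0.0854
finger_force: 0.0
```

```bash
python3 plan.py .5955 .032 .12 -.192 1 .431 .248 .09 -.192 11 .431 .248 .003 -.192 4
```

```text
t 11.87 p [0.597  0.0317 0.1201] open 0.0854
1 [ 0.002 -0.051  0.003] [ 0.047 -0.003  0.02 ]
11 [ 0.547 -0.614  0.091] [0. 0. 0.]
4 [0.    0.    0.725] [0. 0. 0.]
```

Call:
servo_tool:
  series:
    - [0.6, -0.67, 0.1, 0, 0, 0, -1]
    - [0.6, -0.68, 0.1, 0, 0, 0, -1]
    - [0.6, -0.68, 0.1, 0, 0, 0, -1]
    - [0.6, -0.68, 0.1, 0, 0, 0, -1]
    - [0.6, -0.68, 0.1, 0, 0, 0, -1]
    - [0.6, -0.68, 0.1, 0, 0, 0, -1]
    - [0.6, -0.68, 0.1, 0, 0, 0, -1]
    - [0.6, -0.68, 0.1, 0, 0, 0, -1]
    - [0.6, -0.68, 0.1, 0, 0, 0, -1]
    - [0.6, -0.68, 0.1, 0, 0, 0, -1]

```text
t: 12.7
ee_pos: [0.4287, 0.2481, 0.0869]
eef_rot: [0.771, 0.637, 0.0, 0.0]
force: [0.6, 0.6, 0.1]
opening: 0.0853
finger_force: 0.0
```

Call:
servo_tool:
  series:
    - [0, 0, 0.1, 0, 0, 0, -1]
    - [0, 0, 0.3, 0, 0, 0, -1]
    - [0, 0, 0, 0, 0, 0, -1]
    - [0, 0, 0, 0, 0, 0, -1]
    - [0, 0, 0, 0, 0, 0, -1]
    - [0, 0, 0, 0, 0, 0, -1]
    - [0, 0, 0, 0, 0, 0, -1]
    - [0, 0, 0, 0, 0, 0, -1]
    - [0, 0, 0, 0, 0, 0, -1]
    - [0, 0, 0, 0, 0, 0, -1]

```text
t: 13.53
ee_pos: [0.4297, 0.247, 0.0751]
eef_rot: [0.771, 0.637, 0.0, 0.0]
force: [0.3, 0.6, 0.0]
opening: 0.0855
finger_force: 0.0
```

```bash
python3 plan.py .431 .248 .003 -.192 4
```

```text
t 13.53 p [0.4297 0.247  0.0751] open 0.0855
4 [0.01  0.009 0.601] [ 0.001 -0.     0.004]
```

Call:
servo_tool:
  series:
    - [0, 0, 0.7, 0, 0, 0, -1]
    - [0.03, 0.03, 0.7, 0, 0, 0, -1]
    - [0, 0, 0.6, 0, 0, 0, -1]
    - [0, 0, 0.4, 0, 0, 0, -1]
    - [0, 0, 0, 0, 0, 0, 1]
    - [0, 0, 0, 0, 0, 0, 1]
    - [0, 0, 0, 0, 0, 0, 1]
    - [0, 0, 0, 0, 0, 0, 1]
    - [0, 0, 0, 0, 0, 0, 1]
    - [0, 0, 0, 0, 0, 0, 1]

```text
t: 14.37
ee_pos: [0.4315, 0.2482, 0.0042]
eef_rot: [0.771, 0.637, 0.001, 0.0]
force: [-1.0, -0.9, 5.7]
opening: 0.0242
finger_force: 39.2
```

```bash
python3 plan.py .431 .248 .09 -.192 4 .6206 .161 .09 -.192 10 
```

```text
t 14.37 p [0.4315 0.2482 0.0042] open 0.0242
4 [-0.002 -0.003 -0.715] [ 0.006 -0.003  0.005]
10 [-0.164  0.676 -0.   ] [0. 0. 0.]
```

Call:
servo_tool:
  series:
    - [0, 0, -0.6, 0, 0, 0, 1]
    - [0, 0, -0.8, 0, 0, 0, 1]
    - [0, 0, -0.8, 0, 0, 0, 1]
    - [0, 0, -0.7, 0, 0, 0, 1]
    - [-0.16, 0.68, 0, 0, 0, 0, 1]
    - [-0.16, 0.68, 0, 0, 0, 0, 1]
    - [-0.16, 0.68, 0, 0, 0, 0, 1]
    - [-0.16, 0.68, 0, 0, 0, 0, 1]
    - [-0.16, 0.68, 0, 0, 0, 0, 1]
    - [-0.16, 0.68, 0, 0, 0, 0, 1]

```text
t: 15.2
ee_pos: [0.5463, 0.1959, 0.0904]
eef_rot: [0.771, 0.637, 0.0, 0.0]
force: [0.4, 0.1, -0.1]
opening: 0.0247
finger_force: 39.4
```

Call:
servo_tool:
  series:
    - [-0.16, 0.68, 0, 0, 0, 0, 1]
    - [-0.16, 0.68, 0, 0, 0, 0, 1]
    - [-0.16, 0.68, 0, 0, 0, 0, 1]
    - [-0.16, 0.64, 0, 0, 0, 0, 1]
    - [0, 0, 0, 0, 0, 0, 1]
    - [0, 0, 0, 0, 0, 0, 1]
    - [0, 0, 0, 0, 0, 0, 1]
    - [0, 0, 0, 0, 0, 0, 1]
    - [0, 0, 0, 0, 0, 0, 1]
    - [0, 0, 0, 0, 0, 0, 1]

```text
t: 16.03
ee_pos: [0.62, 0.1629, 0.0901]
eef_rot: [0.771, 0.637, -0.0, -0.0]
force: [-0.3, -0.9, -1.0]
opening: 0.0245
finger_force: 39.5
```

```bash
python3 plan.py .6206 .161 .0217 -.192 1
python3 - <<'E'
from workcell import vision
import cv2,numpy as np
c=vision.capture("wrist"); cv2.imwrite("pics/w3.png",c["img"]); np.savez("w3.npz",**c)
E
```

```text
t 16.03 p [0.62   0.1629 0.0901] open 0.0245
1 [-0.058  0.031  2.28 ] [-0.003 -0.001  0.03 ]
```

View pics/w3.png

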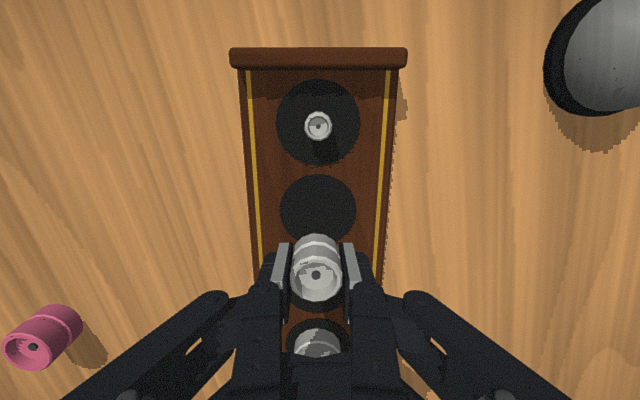

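The wrist view shows the 26 held upright at (316,270) in line with its pad at (317,208). end_small is undisturbed at (318,125).

Call:
servo_tool:
  series:
    - [-0.06, 0.03, 0.4, 0, 0, 0, 1]
    - [0, 0, 0.5, 0, 0, 0, 1]
    - [0, 0, 0.5, 0, 0, 0, 1]
    - [0, 0, 0.4, 0, 0, 0, 1]
    - [0, 0, 0.2, 0, 0, 0, 1]
    - [0, 0, 0.15, 0, 0, 0, 1]
    - [0, 0, 0.08, 0, 0, 0, 1]
    - [0, 0, 0.04, 0, 0, 0, 1]
    - [0, 0, 0.03, 0, 0, 0, 1]
    - [0, 0, 0, 0, 0, 0, 1]

```text
t: 16.92
ee_pos: [0.6219, 0.1605, 0.0223]
eef_rot: [0.771, 0.637, 0.001, 0.0]
force: [-0.5, -0.2, 3.3]
opening: 0.0246
finger_force: 39.7
```

Call:
servo_tool:
  series:
    - [0, 0, 0, 0, 0, 0, 1]
    - [0, 0, 0, 0, 0, 0, -1]
    - [0, 0, 0, 0, 0, 0, -1]
    - [0, 0, 0, 0, 0, 0, -1]
    - [0, 0, 0, 0, 0, 0, -1]
    - [0, 0, 0, 0, 0, 0, -1]
    - [0, 0, -0.8, 0, 0, 0, -1]
    - [0, 0, -0.9, 0, 0, 0, -1]
    - [0, 0, -0.9, 0, 0, 0, -1]
    - [0, 0, -0.9, 0, 0, 0, -1]

```text
t: 17.75
ee_pos: [0.6209, 0.1604, 0.1268]
eef_rot: [0.771, 0.637, -0.0, -0.0]
force: [0.4, -0.2, -0.1]
opening: 0.0852
finger_force: 0.0
```

```bash
python3 plan.py .4406 -.2575 .12 -.192 17
```

```text
t 17.75 p [0.6209 0.1604 0.1268] open 0.0852
17 [-0.872 -0.191  0.013] [-0.001  0.     0.001]
```

Call:
servo_tool:
  series:
    - [-0.87, -0.19, 0.01, 0, 0, 0, -1]
    - [-0.87, -0.19, 0.01, 0, 0, 0, -1]
    - [-0.87, -0.19, 0.01, 0, 0, 0, -1]
    - [-0.87, -0.19, 0.01, 0, 0, 0, -1]
    - [-0.87, -0.19, 0.01, 0, 0, 0, -1]
    - [-0.87, -0.19, 0.01, 0, 0, 0, -1]
    - [-0.87, -0.19, 0.01, 0, 0, 0, -1]
    - [-0.87, -0.19, 0.01, 0, 0, 0, -1]
    - [-0.87, -0.19, 0.01, 0, 0, 0, -1]
    - [-0.87, -0.19, 0.01, 0, 0, 0, -1]

```text
t: 18.58
ee_pos: [0.5152, -0.0862, 0.123]
eef_rot: [0.771, 0.637, 0.0, 0.0]
force: [0.4, 1.1, -0.4]
opening: 0.0854
finger_force: 0.0
```

Call:
servo_tool:
  series:
    - [-0.87, -0.19, 0.01, 0, 0, 0, -1]
    - [-0.87, -0.19, 0.01, 0, 0, 0, -1]
    - [-0.87, -0.19, 0.01, 0, 0, 0, -1]
    - [-0.87, -0.19, 0.01, 0, 0, 0, -1]
    - [-0.87, -0.19, 0.01, 0, 0, 0, -1]
    - [-0.87, -0.19, 0.01, 0, 0, 0, -1]
    - [-0.87, -0.19, 0.01, 0, 0, 0, -1]
    - [0, 0, 0.5, 0, 0, 0, -1]
    - [0, 0, 0.5, 0, 0, 0, -1]
    - [0, 0, 0, 0, 0, 0, -1]

```text
t: 19.42
ee_pos: [0.4402, -0.2562, 0.0884]
eef_rot: [0.772, 0.636, -0.0, -0.002]
force: [-1.4, 1.2, -1.2]
opening: 0.0853
finger_force: 0.0
```

```bash
python3 plan.py .4406 -.2575 .004 -.192 4
python3 - <<'E'
from workcell import vision
import cv2,numpy as np
c=vision.capture("wrist"); cv2.imwrite("pics/w4.png",c["img"]); np.savez("w4.npz",**c)
E
```

```text
t 19.42 p [ 0.4402 -0.2562  0.0884] open 0.0853
4 [-0.011  0.007  0.703] [-0.012 -0.008  0.   ]
```

View pics/w4.png

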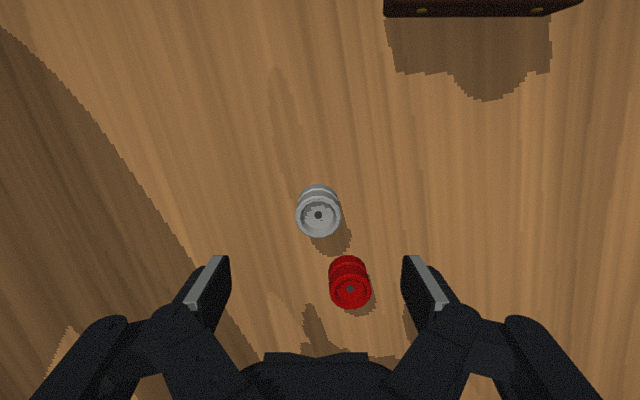

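The wrist view shows die_34 centred between the fingers at (318,213). Red is clear of the fingers' path at (349,282).

Call:
servo_tool:
  series:
    - [0, 0, 0.7, 0, 0, 0, -1]
    - [-0.04, 0.03, 0.8, 0, 0, 0, -1]
    - [0, 0, 0.8, 0, 0, 0, -1]
    - [0, 0, 0.4, 0, 0, 0, -1]
    - [0, 0, 0.05, 0, 0, 0, -1]
    - [0, 0, 0, 0, 0, 0, 1]
    - [0, 0, 0, 0, 0, 0, 1]
    - [0, 0, 0, 0, 0, 0, 1]
    - [0, 0, 0, 0, 0, 0, 1]
    - [0, 0, 0, 0, 0, 0, 1]

```text
t: 20.3
ee_pos: [0.4435, -0.259, 0.0098]
eef_rot: [0.771, 0.637, 0.0, 0.001]
force: [-0.6, 0.9, 4.5]
opening: 0.0324
finger_force: 39.3
```

```bash
python3 plan.py .4406 -.2575 .12 -.192 4 .6083 .0967 .12 -.192 14
```

```text
t 20.3 p [ 0.4435 -0.259   0.0098] open 0.0324
4 [ 0.007 -0.025 -0.918] [0.006 0.004 0.005]
14 [ 0.904  0.231 -0.   ] [0. 0. 0.]
```

Call:
servo_tool:
  series:
    - [0, 0, -0.9, 0, 0, 0, 1]
    - [0, 0, -0.9, 0, 0, 0, 1]
    - [0, 0, -0.9, 0, 0, 0, 1]
    - [0, 0, -0.9, 0, 0, 0, 1]
    - [0.7, 0.2, -0.1, 0, 0, 0, 1]
    - [0.9, 0.23, 0, 0, 0, 0, 1]
    - [0.9, 0.23, 0, 0, 0, 0, 1]
    - [0.9, 0.23, 0, 0, 0, 0, 1]
    - [0.9, 0.23, 0, 0, 0, 0, 1]
    - [0.9, 0.23, 0, 0, 0, 0, 1]

```text
t: 21.13
ee_pos: [0.5125, -0.1116, 0.1201]
eef_rot: [0.771, 0.637, 0.0, 0.0]
force: [0.2, -1.1, -0.7]
opening: 0.0325
finger_force: 40.0
```

Call:
servo_tool:
  series:
    - [0.9, 0.2, 0, 0, 0, 0, 1]
    - [0.9, 0.2, 0, 0, 0, 0, 1]
    - [0.9, 0.2, 0, 0, 0, 0, 1]
    - [0.9, 0.2, 0, 0, 0, 0, 1]
    - [0.9, 0.2, 0, 0, 0, 0, 1]
    - [0.9, 0.2, 0, 0, 0, 0, 1]
    - [0.9, 0.2, 0, 0, 0, 0, 1]
    - [0.9, 0.2, 0, 0, 0, 0, 1]
    - [0.26, 0.08, 0, 0, 0, 0, 1]
    - [0, 0, 0, 0, 0, 0, 1]

```text
t: 21.97
ee_pos: [0.6044, 0.0993, 0.1198]
eef_rot: [0.77, 0.638, 0.0, 0.0]
force: [0.1, -0.2, -0.4]
opening: 0.0327
finger_force: 40.0
```

```bash
python3 plan.py .6083 .0967 .0273 -.192 1
```

```text
t 21.97 p [0.6044 0.0993 0.1198] open 0.0327
1 [-0.064  0.14   3.084] [ 0.012 -0.005  0.056]
```

Call:
servo_tool:
  series:
    - [-0.06, 0.14, 0.4, 0, 0, 0, 1]
    - [0, 0, 0.7, 0, 0, 0, 1]
    - [0, 0, 0.7, 0, 0, 0, 1]
    - [0, 0, 0.5, 0, 0, 0, 1]
    - [0, 0, 0.3, 0, 0, 0, 1]
    - [0, 0, 0.2, 0, 0, 0, 1]
    - [0, 0, 0.13, 0, 0, 0, 1]
    - [0, 0, 0.08, 0, 0, 0, 1]
    - [0, 0, 0.04, 0, 0, 0, 1]
    - [0, 0, 0.02, 0, 0, 0, 1]

```text
t: 22.8
ee_pos: [0.6082, 0.0947, 0.0279]
eef_rot: [0.771, 0.637, 0.0, 0.0]
force: [-0.6, -0.4, -0.1]
opening: 0.0328
finger_force: 40.1
```

Call:
servo_tool:
  series:
    - [0.03, 0, 0, 0, 0, 0, 1]
    - [0, 0, 0.02, 0, 0, 0, 1]
    - [0, 0, 0, 0, 0, 0, -1]
    - [0, 0, 0, 0, 0, 0, -1]
    - [0, 0, 0, 0, 0, 0, -1]
    - [0, 0, 0, 0, 0, 0, -1]
    - [0, 0, 0, 0, 0, 0, -1]
    - [0, 0, -0.8, 0, 0, 0, -1]
    - [0, 0, -0.9, 0, 0, 0, -1]
    - [0, 0, -0.9, 0, 0, 0, -1]

```text
t: 23.63
ee_pos: [0.607, 0.0958, 0.1047]
eef_rot: [0.771, 0.637, -0.001, -0.001]
force: [0.7, -0.4, 0.6]
opening: 0.0856
finger_force: 0.0
```

Call:
servo_tool:
  series:
    - [0, -0.2, -0.9, 0, 0, 0, -1]
    - [0, -0.7, -0.9, 0, 0, 0, -1]
    - [0, -0.7, -0.9, 0, 0, 0, -1]
    - [0, -0.7, -0.9, 0, 0, 0, -1]
    - [0, -0.7, -0.5, 0, 0, 0, -1]
    - [0, -0.7, 0, 0, 0, 0, -1]
    - [0, -0.7, 0, 0, 0, 0, -1]
    - [0, 0, 0, 0, 0, 0, -1]
    - [0, 0, 0, 0, 0, 0, -1]
    - [0, 0, 0, 0, 0, 0, -1]

```text
t: 24.47
ee_pos: [0.4788, 0.1206, 0.2279]
eef_rot: [0.771, 0.637, 0.0, 0.0]
force: [0.1, 0.3, -0.4]
opening: 0.085
finger_force: 0.0
```

```bash
python3 - <<'E'
from workcell import vision,readout
from h import *
S=vision.capture("scene");D=vision.capture("side")
cv2.imwrite("pics/s5.png",S["img"][100:300,150:550].repeat(2,0).repeat(2,1)[:,:800]); cv2.imwrite("pics/d5.png",D["img"][100:350,120:450].repeat(2,0).repeat(2,1))
pads=[(.584,-.0349),(.5953,.032),(.6083,.0967),(.6206,.161)]
for n,P,h,d in(("50",pads[0],.044,.05),("42",pads[1],.038,.042),("34",pads[2],.032,.034),("26",pads[3],.026,.026),("L",(.57,-.098),.05,.058),("s",(.633,.2264),.02,.018)):
  for c in(S,D):
    q=c["mtx"]@(c["R"]@np.array([*P,.018+h/2])+c["t"]); r=int(max(h,d)*.75*c["mtx"][0,0]/q[2])
    u,wh=blob(c["img"],q[:2]/q[2],r); print(n,wh,((back(c,u,.018+h/2)[:2]-P)*1000).round(1))
print(readout.get_obs()["ee_pos"])
E
```

```text
50 (np.int32(32), np.int32(34)) [-1.2 -8.2]
50 (np.int32(31), np.int32(30)) [ 0.3 -4. ]
42 (np.int32(24), np.int32(28)) [ 0.  -0.2]
42 (np.int32(22), np.int32(27)) [0.7 0.2]
34 (np.int32(20), np.int32(24)) [-1.6  2.7]
34 (np.int32(18), np.int32(23)) [2.  1.1]
26 (np.int32(16), np.int32(18)) [-0.7  1.9]
26 (np.int32(15), np.int32(19)) [ 2.5 -0.2]
L (np.int32(39), np.int32(39)) [2.9 3.9]
L (np.int32(26), np.int32(31)) [ 8.3 12.3]
s (np.int32(10), np.int32(13)) [-1.   0.4]
s (np.int32(12), np.int32(15)) [ 0.9 -0.4]
[0.47900004 0.12048958 0.2276144 ]
```

View pics/s5.png

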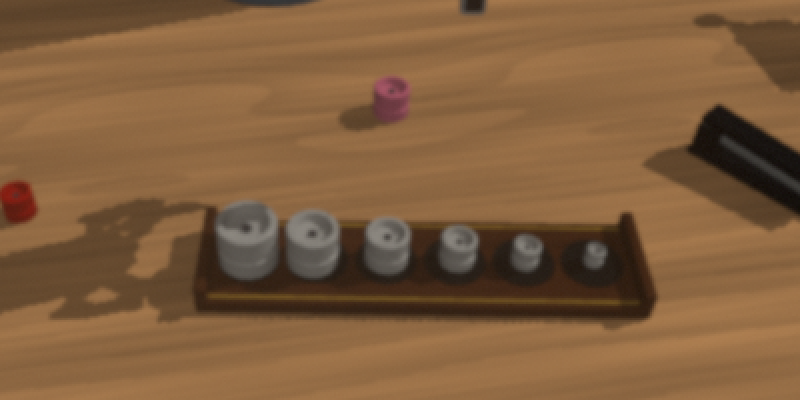

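View pics/d5.png

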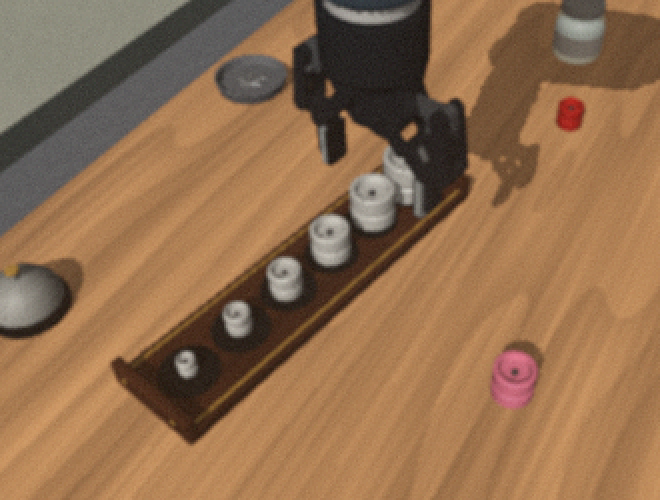

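The rack row is in order, all six standing. The 50 reads off only where its blob merges with L, so I'll check its pixel centres by hand: scene (306.5,221.5), and side (373,203) in the crop, which is (306.5,201.5).

```bash
python3 - <<'E'
from h import *
S=dict(np.load("scene.npz"));D=dict(np.load("side.npz"))
print(back(S,(306.5,221.5),.04),back(D,(306.2,201.5),.04), "42:",back(S,(343.5,223),.037),back(D,(285,220.5),.037))
E
```

```text
[ 0.5837058  -0.03745244  0.04      ] [ 0.58227017 -0.03636908  0.04      ] 42: [0.59657687 0.03149463 0.037     ] [0.59424576 0.03298563 0.037     ]
```

All of them are within about 2–3 mm of their pads, so I'm handing in.

```bash
python3 -c "
from workcell import env; print(env.hand_in())"
```

```text
the job is handed in; nothing more can be done
None
```

The four loose dies are in the rack in size order, each measured within about 3 mm of its pad centre, and the job was handed in at about 25 s; the hand-in returned no verdict.

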